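# Open a push-and-turn cleaner bottle in its holder

## Task

Stand the blue bottle of counter cleaner upright in the square pocket of the green holder, right down on its floor, with its cap still locked. Then open its safety cap: push the orange cap down, turn it anticlockwise until it is free, and lift it straight off. Finish while still holding the cap level in the gripper, about 8 cm clear above the bottle's mouth, with the bottle left standing in the holder; never tip the bottle over, and leave the bell, pump bottle, dip cup and order pad where they are.

Things in the scene. Friction and masses are not known exactly. Their poses are not given: they have to be found in the camera images.
- cap_center (a point): Centre of the orange safety cap: loose, ribbed, round, 52 mm in diameter, 34 mm high (17 mm above and below this point), raised white arrows on top. z up; x and y along the bottle's (within 0.1 rad) while locked. Locked on the bottle at the start, this point 61 mm above bottle_mid. Gripped round its rim, it also carries the bottle securely while locked.
- bottle_mid (a point): Point on the blue bottle's axis, 64 mm above its underside; z up, x and y square to its side faces. Loose, 0.3 to 0.5 kg, starts upright on the worktop. Square body 56 x 56 mm, 90 mm high, round shoulder 49 mm across up to 100 mm, neck up to the mouth at 128 mm. With the locked cap it stands 142 mm high, the cap's rim 108 mm above the underside.
- bottle_mouth (a point): Centre of the bottle's mouth, the top of the neck, 64 mm above bottle_mid on its axis (hidden under the cap at the start).
- pocket_floor (a point): Centre of the pocket's floor in the green holder (fixed), 6 mm above the worktop; z up, x and y square to the walls. Foot 92 x 92 mm; pocket 62 x 62 mm inside, open at the top, 5 mm walls rising 56 mm above this point, flared lip to 63 mm, 84 mm wide over all. The bottle fits at any quarter turn with 3 mm play a side; then it cannot turn over about 0.12 rad.
- cap: The same cap; origin at the centre of its underside. A spring (6 N, plus 1.2 N per mm) holds its lugs up in hooks on the neck. Locked it turns under 0.1 rad and cannot lift. Pushed down 5 to 7 mm (12 to 15 N; stop at 7.5 mm) it turns anticlockwise seen from above; turned 0.65 to 1.55 rad relative to the bottle (best 1.15), held down, it is free and lifts straight up.
- cleaner_bottle: The same bottle; origin at the centre of its underside.
- call_bell: Counter bell, 82 mm across, 67 mm high, loose; origin at the centre of its underside. Leave alone.
- sanitiser: Light blue pump bottle, 69 x 62 mm, 167 mm high, loose; origin at the centre of its underside. Leave alone.
- dip_red: Red lidded dip cup, 69 mm across, 34 mm high, loose; origin at the centre of its underside. Leave alone.
- order_pad: Order pad lying flat, 152 x 92 mm, 11 mm thick, loose; origin at the centre of its underside. Leave alone.
Mind the look-alikes: they are no part of the job. Leave any brown or yellow look-alike of the part that bears pocket_floor alone.

How it is judged:
By the outcome, as a careful person would: the job done as asked, in the order asked, and still so for the second after the job is handed in, while the arm keeps its last pose, push and grip.
It also fails if it takes over 45 s, if anything falls off the work surface, if the arm or the gripper's body presses on something with over 40 N, if the wrist force passes 120 N, or if a joint passes its speed limit or range.

## Robot

A 6-joint arm with a two-finger parallel gripper is mounted at the origin on a cart in front of the work surface, level with it; the furniture and walls round the work are solid. World frame = base frame: x ahead of the robot, y to its left, z up, the work surface at z = 0. Lengths are in m, angles in rad, forces in N, time in s.
With the tool pointing down it reaches from about 0.275 to 0.75 m from the base axis. Payload 10.2 kg.
Tool frame: the origin (TCP) lies at the very end of the fingers, on their centre line; the grasp point (between the pads) lies 19 mm behind it; z points along the fingers, y is the direction in which the jaws open and shut (so a half turn about z gives the same grasp; the last joint's range is limited). The gripper opens to 85 mm and grips with 20 to 120 N. Pads are 22 mm wide; open, the fingers measure 114 mm over their backs; the gripper's body (76 mm by 85 mm) begins 54 mm behind the grasp point. The pads swing forward as they close: fully open they stand 13 mm farther back than shut.
Start: joints at [-1.569, 0.313, 1.498, -0, 1.331, -0.223], TCP at [0.117, -0.512, 0.231] pointing down, gripper open.
Joint ranges: [-2.94, 2.94], [-0.97, 2.17], [0.19, 2.56], [-1.23, 4.37], [0.02, 3.11], [-2.88, 2.88]. Speed limits (rad/s): [2.39, 2.39, 3.01, 3.14, 3.14, 3.14].

## Interface

Orientations are given as a rotation vector (axis times angle).
In Python, from workcell import robot, cams gives the robot as it stands. The module is installed in compiled form; this text tells all that it offers.
- The arm moves only by the shell command python3 -m pendant 'ROWS'. ROWS is a JSON object of lists of equal length, an entry for each row: "travel": the shift along the tool's x, y, z as a fraction of full scale, a list of three; "dr": the turn, a rotation vector about the tool's x, y, z as a fraction of full scale, a list of three; "jaw": the closure, from 0 (fully open) to 1 (shut). In form: {"travel": [[dx, dy, dz], ...], "dr": [[wx, wy, wz], ...], "jaw": [jaw, ...]}. A call has 1 to 10 rows; each row is the pose to reach, as a shift and turn from the pose commanded when the call began, along the tool's axes at that moment; what a row does not reach only later rows make up. Full scale, the value 1, is 0.12 m for a shift and 90 degrees for a turn. A row lasts 1/12 s, in which the tool goes at most 41.7 mm and 7.16 degrees, less where a joint would pass 70% of its speed; a pose out of reach is approached as far as the arm can. A call with a number of a shift or a turn outside -1 to 1 is refused whole. A call with a gripper value outside its range is refused whole. The fingers move at their own pace and stop on an object; the grip force is fixed at half the most. Time passes only in rows, so rows that repeat a pose let the fingers close. It gives the time, the measured TCP pose, the force and the opening at its end, in the units of the state.
- robot.get_state(): the state, without advancing time (a new reading comes with each control period).
- cams.read_camera(name): name is "scene" or "top" or "wrist"; returns a dict with "pixels" (384x512x3 uint8, blue, green, red), "fx", "fy", "cx", "cy" (pixels), "distortion" ([k1, k2, p1, p2, k3] as OpenCV has them; the pictures are not rectified), "pose" (4x4, takes a point from camera to world coordinates). Camera axes: x right, y up, looking along -z (the intrinsics and any distortion apply to the point x, -y, -z); pixel columns grow to the right and rows downward; lengths in m; the calibration is good to about 2 mm. A picture is of the moment at which its call begins. There is no depth.
- robot.hand_in(): hands the job in, once; it reports no verdict.
The state is a dict: "t": time; "q": joint angles; "joint_vel": joint speeds; "effort": joint torques, N m; "position": TCP position; "orientation": TCP orientation; "force": force on the tool from outside, world axes, zero at the start; "wrist_torque": the same for the moment, N m; "opening": finger opening in m.
Only numpy, scipy, OpenCV 4.12 (cv2) and the standard library are available. Lean on these libraries where they do the work, as an engineer would, in place of code of your own. Each camera call takes 0.05 s, during which the arm holds its last target. There are 200 camera calls.

## Working session

There is one attempt and no reset: what is moved stays moved. The work goes in short steps, Python scripts to look and compute and a shell command to move; the robot and the scene stay as the last step left them, time stands still between calls to the robot, and variables do not carry over. Pictures are saved under pics/ and viewed, about 8 in all and at most 12, crops included, and the job is handed in when it is done.

```bash
mkdir -p pics
cat > h.py <<'E'
import numpy as np, cv2
from scipy.spatial.transform import Rotation as R
from workcell import robot, cams
def cam(n): return cams.read_camera(n)
def K(c): return np.array([[c['fx'],0,c['cx']],[0,c['fy'],c['cy']],[0,0,1.]])
def ray(c,u,v):
    p=cv2.undistortPoints(np.array([[[u,v]]],float),K(c),np.array(c['distortion'],float))[0,0]
    P=np.array(c['pose']); return P[:3,3],P[:3,:3]@np.array([p[0],-p[1],-1])
def atz(c,u,v,z):
    o,d=ray(c,u,v); return o+d*(z-o[2])/d[2]
def proj(c,X):
    P=np.array(c['pose']); X=(np.atleast_2d(X)-P[:3,3])@P[:3,:3]; X=X*[1,-1,-1]
    return cv2.projectPoints(X.reshape(-1,1,3),np.zeros(3),np.zeros(3),K(c),np.array(c['distortion'],float))[0][:,0]
E
python3 - <<'E'
from h import *
import pickle
s=robot.get_state(); print({k:np.round(v,3) for k,v in s.items()})
C={n:cam(n) for n in('scene','top','wrist')}
pickle.dump(C,open('c0.pkl','wb'))
for n,c in C.items():
    print(n,np.round(c['pose'],3).tolist(),c['fx'],c['distortion'])
    cv2.imwrite(f'pics/{n}0.png',cv2.resize(c['pixels'],None,fx=1.5,fy=1.5))
E
```

```text
{'t': np.float64(0.0), 'q': array([-1.569,  0.313,  1.498,  0.   ,  1.331, -0.223]), 'joint_vel': array([-0.   , -0.002,  0.001,  0.001, -0.001, -0.   ]), 'effort': array([ 1.0000e-03, -4.1226e+01, -2.5974e+01, -0.0000e+00,  4.0000e-03,
        0.0000e+00]), 'position': array([ 0.117, -0.512,  0.231]), 'orientation': array([-3.121, -0.352, -0.   ]), 'force': array([-0.473,  0.139, -0.044]), 'wrist_torque': array([ 0.04 , -0.072, -0.014]), 'opening': np.float64(0.086)}
scene [[0.865, 0.382, -0.325, 0.01], [-0.502, 0.663, -0.555, -0.822], [0.004, 0.643, 0.766, 1.265], [0.0, 0.0, 0.0, 1.0]] 439.01818936156764 [0.04372013 0.         0.         0.         0.        ]
top [[-0.107, 0.922, -0.372, -0.087], [-0.994, -0.097, 0.044, 0.055], [0.004, 0.375, 0.927, 1.603], [0.0, 0.0, 0.0, 1.0]] 458.6069842939391 [-0.18866287  0.          0.          0.          0.        ]
wrist [[0.223, 0.935, 0.274, 0.186], [-0.975, 0.215, 0.061, -0.497], [-0.002, -0.281, 0.96, 0.373], [0.0, 0.0, 0.0, 1.0]] 331.99075967783347 [0.00884908 0.         0.         0.         0.        ]
```

View pics/top0.png

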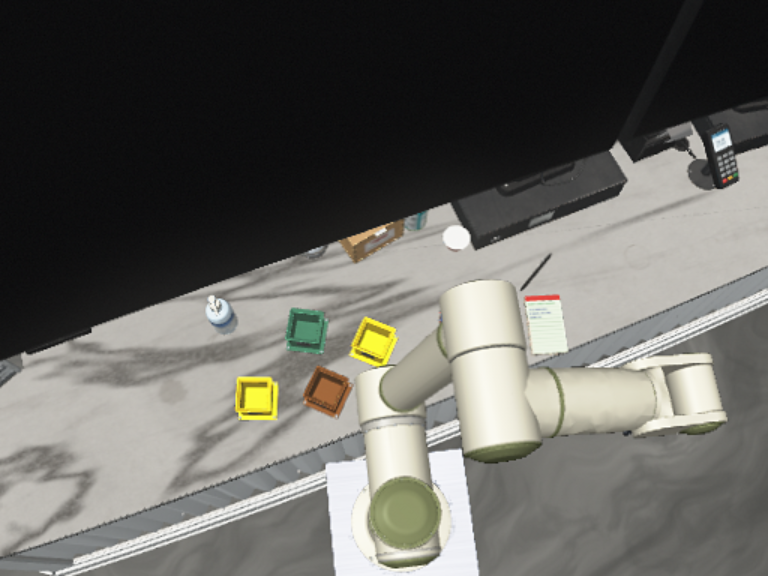

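View pics/scene0.png

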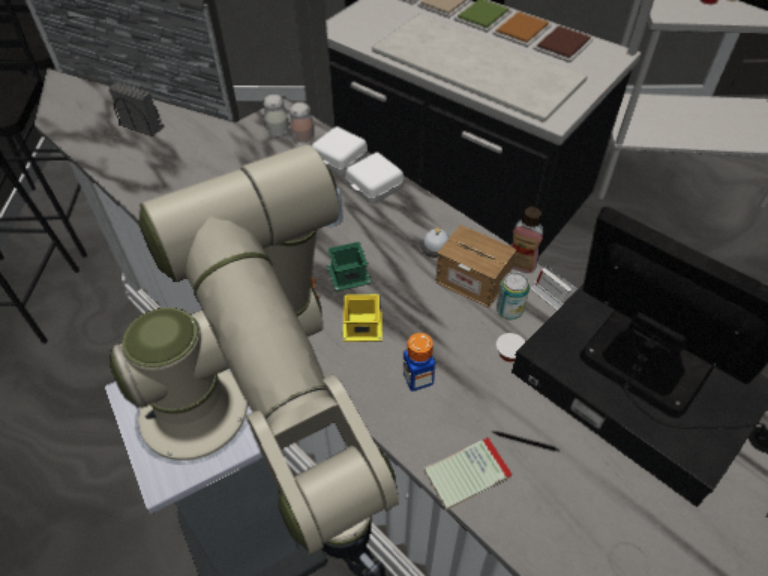

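The top view shows the green holder at about (306,331), with yellow ones at (374,341) and (256,397) and a brown one at (327,391). The scene view shows the blue bottle with the orange cap at (420,360). Candidates for the bottle: blue/orange at (420,360), reddish bottle with dark cap at (528,240), can at (514,295); only the first fits. Candidates for the holder: only the green one at top (306,331) / scene (348,265). I'll check both in one close crop.

Run:
```python
from h import *
import pickle
C=pickle.load(open('c0.pkl','rb'))
a=C['scene']['pixels'][215:265,255:305]; b=C['top']['pixels'][195:245,180:230]
cv2.imwrite('pics/crop1.png',np.hstack([cv2.resize(i,(400,400),interpolation=cv2.INTER_CUBIC) for i in(a,b)]))
c=C['scene']
hsv=cv2.cvtColor(c['pixels'],cv2.COLOR_BGR2HSV)
print('cap rough',atz(c,280,228,.137))
c=C['top']; print('holder rough',atz(c,204,220,.03))
```

```text
cap rough [ 0.46096737 -0.17033092  0.137     ]
holder rough [0.46847769 0.17467788 0.03      ]
```

View pics/crop1.png

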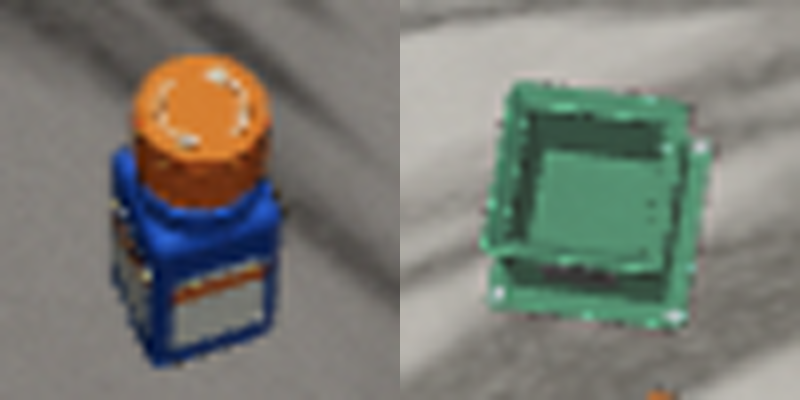

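Blue bottle with orange cap confirmed (cap top crop (202,110), bottom corners (118,285), (155,365), (270,332)); green holder with lip corners (513,85), (692,100), (487,250) and foot corners (490,305), (680,325).

Run:
```python
from h import *
import pickle
C=pickle.load(open('c0.pkl','rb'))
s=lambda x,y,z: atz(C['scene'],255+(x+.5)/8-.5,215+(y+.5)/8-.5,z)
t=lambda x,y,z: atz(C['top'],180+(x-400+.5)/8-.5,195+(y+.5)/8-.5,z)
print('cap',s(202,110,.142))
a,b,c=s(118,285,0),s(155,365,0),s(270,332,0); print(a,b,c,np.hypot(*(b-a)[:2]),np.hypot(*(c-b)[:2]),'yaw',np.degrees(np.arctan2(*(c-b)[1::-1])),np.degrees(np.arctan2(*(b-a)[1::-1])))
print('bmid', (a+c)/2)
L=[t(513,85,.069),t(692,100,.069),t(487,250,.069)]
for i,j in((0,1),(0,2)): d=L[j]-L[i]; print(np.hypot(*d[:2]),np.degrees(np.arctan2(d[1],d[0])))
print('lip centre',(L[1]+L[2])/2)
F=[t(490,305,.003),t(680,325,.003),t(712,140,.003)]
for i,j in((0,1),(1,2)): d=F[j]-F[i]; print(np.hypot(*d[:2]),np.degrees(np.arctan2(d[1],d[0])))
print('foot centre',(F[0]+F[2])/2)
```

```text
cap [ 0.45784311 -0.17393483  0.142     ]
[ 4.36734745e-01 -1.50444379e-01 -2.22044605e-16] [ 0.43018279 -0.19131837  0.        ] [ 0.47990226 -0.20176116  0.        ] 0.04139578600118419 0.05080430547729834 yaw -11.861657332251593 -99.10683527287343
bmid [ 4.58318503e-01 -1.76102768e-01 -1.11022302e-16]
0.08103048031982714 -101.06278811437494
0.07823633931115903 168.15736037720953
lip centre [0.46851172 0.17318469 0.069     ]
0.08794152798691741 -102.07226571315171
0.09050564177503947 -13.806784952604728
foot centre [0.46875009 0.17449369 0.003     ]
```

```bash
cat >> h.py <<'E'
def go(x,y,z,yaw=None):
    s=robot.get_state(); p=np.array(s['position']); Rm=R.from_rotvec(s['orientation']).as_matrix()
    y0=np.degrees(np.arctan2(Rm[1,0],Rm[0,0]))
    print('t',round(s['t'],2),'pos',p.round(4),'yaw',round(y0,2),'tilt',np.degrees(np.arccos(-Rm[2,2])).round(2),'F',np.round(s['force'],1),'open',round(float(s['opening']),4),'q',np.round(s['q'],2))
    print('travel frac',(Rm.T@(np.array([x,y,z])-p)/.12).round(3), 'dr z', None if yaw is None else round(-(yaw-y0)/90,3))
E
M='{"travel":[[0.3,-0.18,0],[0.6,-0.37,0],[0.9,-0.55,0],[0.9,-0.55,0]],"dr":[[0,0,0],[0,0,0],[0,0,0],[0,0,0]],"jaw":[0,0,0,0]}'
: "$M"
python3 -m pendant '{"travel":[[0.25,-0.15,0],[0.55,-0.35,0],[0.9,-0.55,0],[0.9,-0.55,0]],"dr":[[0,0,0],[0,0,0],[0,0,0],[0,0,0]],"jaw":[0,0,0,0]}'
python3 -m pendant '{"travel":[[0.25,-0.15,0],[0.55,-0.35,0],[0.9,-0.55,0],[0.9,-0.55,0]],"dr":[[0,0,0],[0,0,0],[0,0,0],[0,0,0]],"jaw":[0,0,0,0]}'
python3 -m pendant '{"travel":[[0.25,-0.15,0],[0.55,-0.35,0],[0.9,-0.55,0],[0.9,-0.55,0],[0.9,-0.55,0]],"dr":[[0,0,0],[0,0,0],[0,0,0],[0,0,0],[0,0,0]],"jaw":[0,0,0,0,0]}'
python3 - <<'E'
from h import *
import pickle
go(.458,-.175,.231)
c=cam('wrist'); pickle.dump(c,open('c1.pkl','wb')); cv2.imwrite('pics/w1.png',cv2.resize(c['pixels'],None,fx=1.5,fy=1.5,interpolation=cv2.INTER_CUBIC))
print(proj(c,[[.458,-.175,.142],[.458,-.175,0]])*1.5)
E
```

```text
t: 0.48
position: [0.2105, -0.4198, 0.2313]
orientation: [-3.12, -0.357, -0.002]
force: [0.1, -0.4, -0.0]
opening: 0.0852
t: 0.82
position: [0.3008, -0.3316, 0.2314]
orientation: [-3.12, -0.358, -0.001]
force: [0.2, -1.2, 0.1]
opening: 0.0852
t: 1.23
position: [0.3898, -0.2453, 0.2311]
orientation: [-3.121, -0.358, 0.0]
force: [-0.3, -1.0, 0.5]
opening: 0.0852
t 1.23 pos [ 0.3898 -0.2453  0.2311] yaw 13.09 tilt 0.01 F [-0.3 -1.   0.5] open 0.0852 q [-0.82  0.17  1.68  0.    1.29  0.53]
travel frac [ 0.686 -0.442  0.001] dr z None
[[257.09044162 119.06061748]
 [303.95754089 129.70849564]]
```

View pics/w1.png

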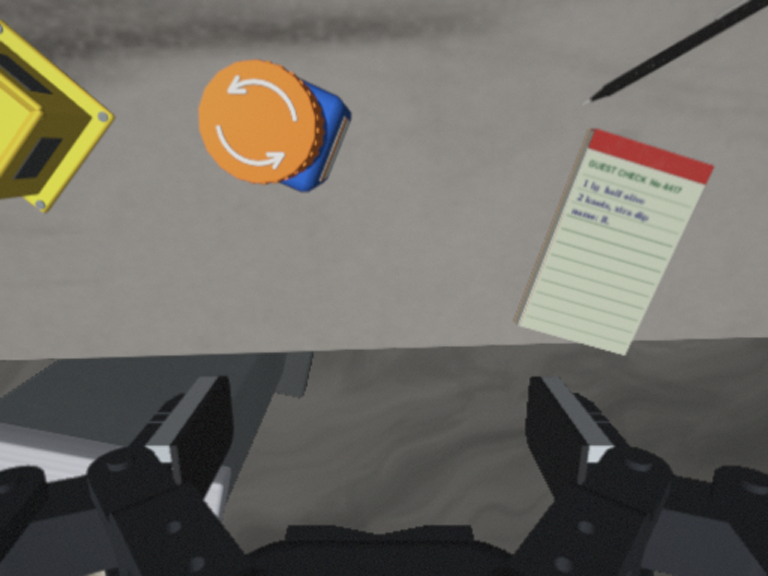

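The cap top is at (258,122), close to the predicted (257,119); the square body shows to its lower right and the yellow holder is at left.

Run:
```python
from h import *
import pickle
c=pickle.load(open('c1.pkl','rb'))
p=atz(c,258.5/1.5,122.5/1.5,.142); print(p)
a=np.array([atz(c,u/1.5,v/1.5,.0895)[:2] for u,v in((350,108),(322,190))]); d=a[1]-a[0]; print(a,np.hypot(*d),np.degrees(np.arctan2(d[1],d[0])))
go(p[0],p[1],.231)
```

```text
[ 0.45672713 -0.17583016  0.142     ]
[[ 0.47466971 -0.21014188]
 [ 0.42893022 -0.20393938]] 0.04615811620015572 172.27751612351477
t 1.28 pos [ 0.3889 -0.2465  0.2311] yaw 13.0 tilt 0.03 F [-0.1 -0.7 -0.3] open 0.0859 q [-0.82  0.17  1.68 -0.    1.29  0.52]
travel frac [ 0.683 -0.447  0.   ] dr z None
```

```bash
python3 -m pendant '{"travel":[[0.3,-0.2,0],[0.6,-0.4,0],[0.68,-0.445,0],[0.68,-0.445,0],[0.68,-0.445,0]],"dr":[[0,0,0],[0,0,0],[0,0,0],[0,0,0],[0,0,0]],"jaw":[0,0,0,0,0]}'
python3 -m pendant '{"travel":[[0,0,0.2],[0,0,0.45],[0,0,0.6],[0,0,0.6],[0,0,0.6]],"dr":[[0,0,0],[0,0,0],[0,0,0],[0,0,0],[0,0,0]],"jaw":[0,0,0,0,0]}'
python3 - <<'E'
from h import *
import pickle
c=cam('wrist'); cv2.imwrite('pics/w2.png',c['pixels'])
go(.457,-.1755,.110)
E
```

```text
t: 1.7
position: [0.4558, -0.1774, 0.231]
orientation: [3.122, 0.352, -0.001]
force: [-0.4, -0.6, 0.1]
opening: 0.0855
t: 2.12
position: [0.4555, -0.1777, 0.1594]
orientation: [-3.122, -0.349, 0.001]
force: [0.3, -0.9, -0.3]
opening: 0.0855
t 2.17 pos [ 0.4562 -0.1778  0.1604] yaw 12.78 tilt 0.08 F [ 0.6 -0.7 -0.1] open 0.0855 q [-0.61  0.31  1.7  -0.    1.13  0.74]
travel frac [ 0.011 -0.017  0.42 ] dr z None
```

View pics/w2.png

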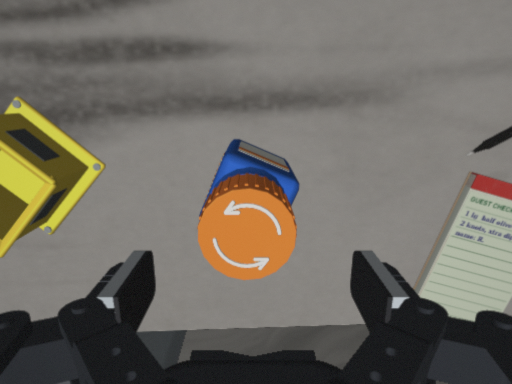

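The cap centre is at (247,231) and the fingers' midline at 252, so it lies about 2 mm to the -y side. I'll correct this, descend and grip.

```bash
python3 -m pendant '{"travel":[[0.01,-0.017,0.1],[0.01,-0.017,0.3],[0.01,-0.017,0.42],[0.01,-0.017,0.42],[0.01,-0.017,0.42]],"dr":[[0,0,0],[0,0,0],[0,0,0],[0,0,0],[0,0,0]],"jaw":[0,0,0,0,0]}'
python3 -m pendant '{"travel":[[0,0,0],[0,0,0],[0,0,0],[0,0,0],[0,0,0],[0,0,0],[0,0,0],[0,0,0]],"dr":[[0,0,0],[0,0,0],[0,0,0],[0,0,0],[0,0,0],[0,0,0],[0,0,0],[0,0,0]],"jaw":[0.3,1,1,1,1,1,1,1]}'
python3 -m pendant '{"travel":[[0,0,-0.1],[0,0,-0.35],[0,0,-0.65],[0,0,-0.9],[0,0,-0.9],[0,0,-0.9]],"dr":[[0,0,0],[0,0,0],[0,0,0],[0,0,0],[0,0,0],[0,0,0]],"jaw":[1,1,1,1,1,1]}'
python3 - <<'E'
from h import *
go(.468,.174,.22)
c=cam('scene'); cv2.imwrite('pics/s3.png',cv2.resize(c['pixels'][130:300,160:360],(600,510),interpolation=cv2.INTER_CUBIC))
E
```

```text
t: 2.58
position: [0.4574, -0.1748, 0.1102]
orientation: [3.121, 0.351, 0.002]
force: [0.5, 0.4, 0.1]
opening: 0.0856
t: 3.25
position: [0.4575, -0.1742, 0.1099]
orientation: [3.121, 0.352, 0.002]
force: [-1.2, 1.8, 5.6]
opening: 0.0503
t: 3.75
position: [0.4573, -0.1742, 0.2176]
orientation: [3.12, 0.352, 0.002]
force: [-0.2, -0.5, -4.1]
opening: 0.0501
t 3.75 pos [ 0.4573 -0.1742  0.2176] yaw 12.88 tilt 0.12 F [-0.2 -0.5 -4.1] open 0.0501 q [-0.6   0.24  1.62 -0.    1.27  0.74]
travel frac [ 0.734 -2.808 -0.023] dr z None
```

View pics/s3.png

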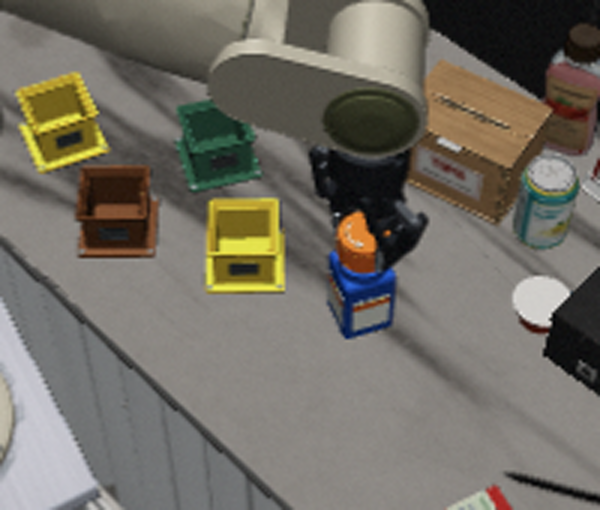

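The bottle is held upright by the cap at crop (362,280), and the measured force of about -4 N matches its weight. Next I carry it towards the holder.

```bash
python3 -m pendant '{"travel":[[0.06,-0.2,0],[0.14,-0.5,0],[0.22,-0.8,0],[0.25,-0.95,0],[0.25,-0.95,0]],"dr":[[0,0,0],[0,0,0],[0,0,0],[0,0,0],[0,0,0]],"jaw":[1,1,1,1,1]}'
python3 -m pendant '{"travel":[[0.06,-0.2,0],[0.14,-0.5,0],[0.22,-0.8,0],[0.25,-0.95,0],[0.25,-0.95,0],[0.25,-0.95,0]],"dr":[[0,0,0],[0,0,0],[0,0,0],[0,0,0],[0,0,0],[0,0,0]],"jaw":[1,1,1,1,1,1]}'
python3 - <<'E'
from h import *
import pickle
go(.4686,.174,.22)
C={n:cam(n) for n in('scene','top','wrist')}; pickle.dump(C,open('c2.pkl','wb'))
w=C['wrist']; h=[.4686,.174]
print(proj(w,[h+[.006],h+[.069]])*1.5)
cv2.imwrite('pics/w4.png',cv2.resize(w['pixels'],None,fx=1.5,fy=1.5,interpolation=cv2.INTER_CUBIC))
E
```

```text
t: 4.22
position: [0.4597, -0.0527, 0.215]
orientation: [-3.118, -0.358, 0.006]
force: [0.7, 0.2, -3.5]
opening: 0.0501
t: 4.72
position: [0.4641, 0.0619, 0.2154]
orientation: [-3.121, -0.355, 0.005]
force: [-0.5, -0.2, -4.3]
opening: 0.0504
t 4.72 pos [0.4641 0.0619 0.2154] yaw 12.97 tilt 0.17 F [-0.5 -0.2 -4.3] open 0.0504 q [-0.12  0.2   1.68 -0.    1.26  1.23]
travel frac [ 0.246 -0.902 -0.039] dr z None
[[222.39239986 207.74794384]
 [189.58070296 220.67168129]]
```

View pics/w4.png

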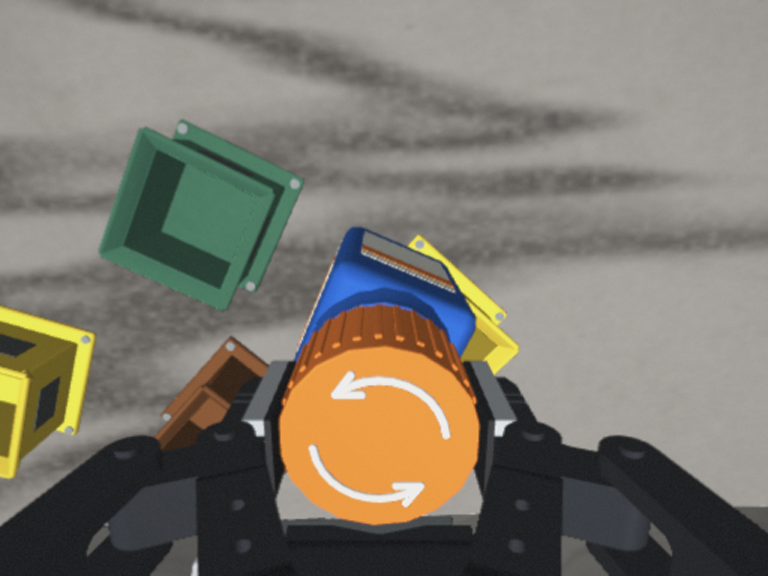

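Lip corners at (143,127), (100,255), (222,310), (275,190); foot corners at (180,120), (302,182), (247,292).

Run:
```python
from h import *
import pickle
c=pickle.load(open('c2.pkl','rb'))['wrist']
q=lambda L,z: np.array([atz(c,u/1.5,v/1.5,z)[:2] for u,v in L])
def e(a,b): d=b-a; return np.round([np.hypot(*d),np.degrees(np.arctan2(d[1],d[0]))],3)
L=q([(143,127),(100,255),(222,310),(275,190)],.069)
print('lip',L.mean(0),(L[0]+L[2])/2,(L[1]+L[3])/2,[e(L[i],L[(i+1)%4]) for i in range(4)])
F=q([(180,120),(302,182),(247,292)],.003)
print('foot',(F[0]+F[2])/2,e(F[0],F[1]),e(F[1],F[2]))
B=q([(363,252),(455,292)],.17); print('label',e(*B))
B=q([(353,228),(475,320)],.195); print('body top?',B,e(*B))
```

```text
lip [0.46656684 0.17622993] [0.46640441 0.17660545] [0.46672928 0.17585441] [array([8.00000e-02, 1.66838e+02]), array([ 7.70000e-02, -1.03569e+02]), array([  0.081, -14.093]), array([ 0.078, 77.151])]
foot [0.46515042 0.17956107] [ 9.00000e-02 -1.04034e+02] [9.20000e-02 1.63831e+02]
label [ 4.00000e-02 -1.01099e+02]
body top? [[0.50657869 0.07858669]
 [0.48461127 0.03056783]] [ 5.30000e-02 -1.14583e+02]
```

Run:
```python
import pickle,cv2
c=pickle.load(open('c2.pkl','rb'))['wrist']
cv2.imwrite('pics/crop5.png',cv2.resize(c['pixels'][140:250,190:330],(763,600),interpolation=cv2.INTER_CUBIC))
```

```text
(no output)
```

View pics/crop5.png

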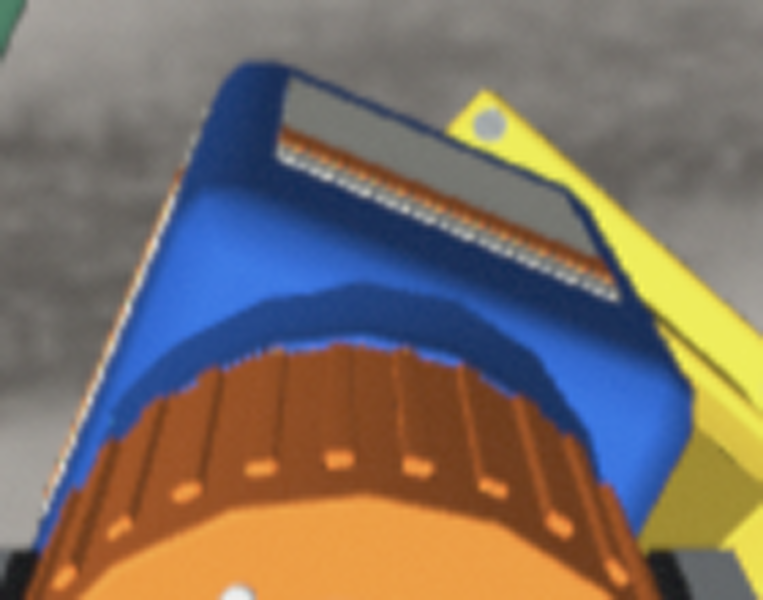

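Run:
```python
from h import *
import pickle
C2=pickle.load(open('c2.pkl','rb')); C0=pickle.load(open('c0.pkl','rb'))
c=C2['wrist']
for b in((378,436),): print('cap by wrist',atz(c,b[0]/1.5,b[1]/1.5,.2475))
# model overlay: lip outline + foot for hypothesis
h=np.array([.4686,.1745]);yaw=np.radians(-13)
def sq(w,z): 
    a=np.array([[1,1],[-1,1],[-1,-1],[1,-1]])*w/2; r=np.array([[np.cos(yaw),-np.sin(yaw)],[np.sin(yaw),np.cos(yaw)]])
    return np.c_[a@r.T+h,np.full(4,z)]
out=[]
for c,(u,v) in((C0['scene'],(205,150)),(C0['top'],(180,193))):
    im=cv2.resize(c['pixels'][v:v+52,u:u+52],(416*1,416),interpolation=cv2.INTER_CUBIC)
    for w,z in((.084,.069),(.092,0),(.062,.006)):
        p=((proj(c,sq(w,z))-[u,v]+.5)*8-.5); cv2.polylines(im,[np.int32(p*16)],True,(255,0,255),1,cv2.LINE_AA,4)
    out.append(im[:, :400])
cv2.imwrite('pics/ov.png',np.hstack(out))
```

```text
cap by wrist [0.4649365  0.06052289 0.2475    ]
```

View pics/ov.png

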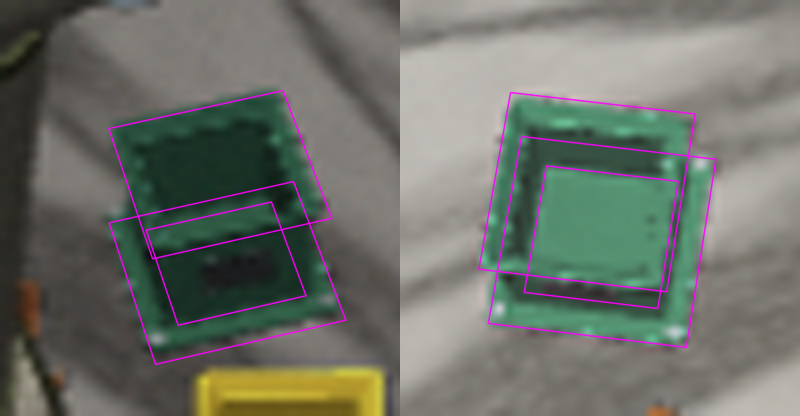

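The overlay (model at 0.4686, 0.1745, -13°) sits about 1 px nearer the camera than the holder in the scene view, and fits within 0.5 px in the top view. The wrist view, corrected by the held cap, gives about (0.466, 0.177). I'll aim at (0.467, 0.1765), yaw -13°, and watch the forces.

```bash
python3 -m pendant '{"travel":[[0.06,-0.25,0],[0.15,-0.55,0],[0.21,-0.8,0],[0.238,-0.926,0],[0.238,-0.926,0],[0.238,-0.926,0]],"dr":[[0,0,0],[0,0,0.01],[0,0,0.022],[0,0,0.022],[0,0,0.022],[0,0,0.022]],"jaw":[1,1,1,1,1,1]}'
python3 - <<'E'
from h import *
go(.467,.1765,.18)
E
```

```text
t: 5.37
position: [0.4679, 0.1758, 0.2164]
orientation: [3.127, 0.299, -0.001]
force: [0.1, -0.3, -4.0]
opening: 0.05
t 5.37 pos [0.4679 0.1758 0.2164] yaw 10.92 tilt 0.05 F [ 0.1 -0.3 -4. ] open 0.05 q [ 0.12  0.27  1.59 -0.    1.28  1.51]
travel frac [-0.006 -0.007  0.304] dr z None
```

```bash
python3 -m pendant '{"travel":[[-0.006,-0.007,0.1],[-0.006,-0.007,0.25],[-0.006,-0.007,0.36],[-0.006,-0.007,0.36],[-0.006,-0.007,0.36]],"dr":[[0,0,0],[0,0,0],[0,0,0],[0,0,0],[0,0,0]],"jaw":[1,1,1,1,1]}'
python3 - <<'E'
from h import *
go(.467,.1765,.166)
C=[(cam('scene'),(185,125)),(cam('top'),(160,180))]
cv2.imwrite('pics/p6.png',np.hstack([cv2.resize(c['pixels'][v:v+80,u:u+80],(400,400),interpolation=cv2.INTER_CUBIC) for c,(u,v) in C]))
E
python3 -m pendant '{"travel":[[0,0,0.03],[0,0,0.06],[0,0,0.06]],"dr":[[0,0,0],[0,0,0],[0,0,0]],"jaw":[1,1,1]}'
```

```text
t: 5.78
position: [0.4671, 0.1757, 0.1736]
orientation: [3.127, 0.296, -0.002]
force: [0.3, -1.3, -3.3]
opening: 0.0504
t 5.78 pos [0.4671 0.1757 0.1736] yaw 10.8 tilt 0.06 F [ 0.3 -1.3 -3.3] open 0.0504 q [ 0.12  0.31  1.66 -0.    1.17  1.51]
travel frac [ 0.    -0.006  0.064] dr z None
t: 6.13
position: [0.4667, 0.1768, 0.166]
orientation: [3.127, 0.298, -0.001]
force: [0.6, 1.1, -3.3]
opening: 0.0503
```

View pics/p6.png

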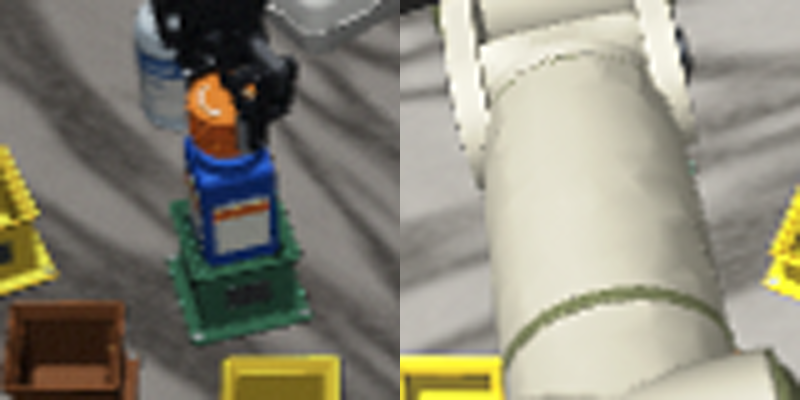

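The bottle at crop (240,215) is centred over the green holder and starting into its lip; the arm hides the holder in the top view. The lateral force is about 1 N, so I'll lower it step by step and watch it.

```bash
python3 -m pendant '{"travel":[[0,0,0.04],[0,0,0.09],[0,0,0.13],[0,0,0.13]],"dr":[[0,0,0],[0,0,0],[0,0,0],[0,0,0]],"jaw":[1,1,1,1]}'
python3 - <<'E'
from h import *
go(.467,.1765,.116)
E
```

```text
t: 6.47
position: [0.4663, 0.1769, 0.1496]
orientation: [3.127, 0.298, -0.004]
force: [0.6, 0.3, -3.7]
opening: 0.0504
t 6.47 pos [0.4663 0.1769 0.1496] yaw 10.9 tilt 0.13 F [ 0.6  0.3 -3.7] open 0.0504 q [ 0.13  0.34  1.69 -0.    1.12  1.51]
travel frac [0.005 0.004 0.28 ] dr z None
```

```bash
python3 -m pendant '{"travel":[[0,0,0.05],[0,0,0.1],[0,0,0.16],[0,0,0.2],[0,0,0.2]],"dr":[[0,0,0],[0,0,0],[0,0,0],[0,0,0],[0,0,0]],"jaw":[1,1,1,1,1]}'
python3 -m pendant '{"travel":[[0,0,0.03],[0,0,0.05],[0,0,0.07],[0,0,0.08],[0,0,0.08]],"dr":[[0,0,0],[0,0,0],[0,0,0],[0,0,0],[0,0,0]],"jaw":[1,1,1,1,1]}'
python3 - <<'E'
from h import *
go(.467,.1765,.116)
E
```

```text
t: 6.88
position: [0.4663, 0.1769, 0.1256]
orientation: [3.127, 0.298, -0.004]
force: [-0.0, -1.1, -3.1]
opening: 0.0504
t: 7.3
position: [0.4669, 0.177, 0.1171]
orientation: [3.127, 0.298, -0.001]
force: [-0.5, -0.1, -3.3]
opening: 0.0506
t 7.3 pos [0.4669 0.177  0.1171] yaw 10.9 tilt 0.02 F [-0.5 -0.1 -3.3] open 0.0506 q [ 0.13  0.38  1.72 -0.    1.04  1.51]
travel frac [0.    0.004 0.009] dr z None
```

```bash
python3 -m pendant '{"travel":[[0,0,0.01],[0,0,0.017],[0,0,0.017]],"dr":[[0,0,0],[0,0,0],[0,0,0]],"jaw":[1,1,1]}'
python3 -m pendant '{"travel":[[0,0,0.01],[0,0,0.017],[0,0,0.017]],"dr":[[0,0,0],[0,0,0],[0,0,0]],"jaw":[1,1,1]}'
python3 -m pendant '{"travel":[[0,0,0.01],[0,0,0.017],[0,0,0.017]],"dr":[[0,0,0],[0,0,0],[0,0,0]],"jaw":[1,1,1]}'
```

```text
t: 7.55
position: [0.4674, 0.1771, 0.1161]
orientation: [-3.127, -0.298, -0.003]
force: [-1.8, 0.0, 6.2]
opening: 0.0505
t: 7.8
position: [0.4676, 0.1771, 0.1144]
orientation: [-3.127, -0.298, -0.003]
force: [-3.3, -0.6, 7.4]
opening: 0.0502
t: 8.05
position: [0.4676, 0.1772, 0.1126]
orientation: [-3.127, -0.299, -0.004]
force: [-2.8, 0.2, 9.2]
opening: 0.0501
```

```bash
python3 -m pendant '{"travel":[[0,0,0.01],[0,0,0.017],[0,0,0.017]],"dr":[[0,0,0],[0,0,0],[0,0,0]],"jaw":[1,1,1]}'
python3 -m pendant '{"travel":[[0,0,0.007],[0,0,0.013],[0,0,0.013]],"dr":[[0,0,0],[0,0,0],[0,0,0]],"jaw":[1,1,1]}'
python3 - <<'E'
from h import *
go(.467,.1765,.1098)
E
```

```text
t: 8.3
position: [0.4678, 0.1771, 0.1108]
orientation: [-3.127, -0.299, -0.005]
force: [-3.9, -0.4, 11.6]
opening: 0.0503
t: 8.55
position: [0.4679, 0.1772, 0.1095]
orientation: [-3.127, -0.299, -0.005]
force: [-4.1, -0.4, 13.9]
opening: 0.0505
t 8.55 pos [0.4679 0.1772 0.1095] yaw 10.91 tilt 0.18 F [-4.1 -0.4 13.9] open 0.0505 q [0.13 0.39 1.73 0.   1.01 1.51]
travel frac [-0.008  0.004 -0.003] dr z None
```

```bash
python3 -m pendant '{"travel":[[0,0,0],[0,0,0],[0,0,0],[0,0,0],[0,0,0],[0,0,0]],"dr":[[0,0,-0.05],[0,0,-0.1],[0,0,-0.15],[0,0,-0.2],[0,0,-0.25],[0,0,-0.25]],"jaw":[1,1,1,1,1,1]}'
python3 - <<'E'
from h import *
go(.467,.1765,.1098)
print(robot.get_state()['wrist_torque'].__repr__())
E
```

```text
t: 9.05
position: [0.4679, 0.1771, 0.1096]
orientation: [3.007, 0.909, 0.005]
force: [-3.7, -0.6, 13.6]
opening: 0.0503
t 9.05 pos [0.4679 0.1771 0.1096] yaw 33.65 tilt 0.19 F [-3.7 -0.6 13.6] open 0.0503 q [ 0.13  0.39  1.73 -0.    1.01  1.11]
travel frac [-0.009  0.    -0.002] dr z None
array([-0.12872181,  0.61417471,  0.06194845])
```

```bash
python3 -m pendant '{"travel":[[0,0,0],[0,0,0],[0,0,0],[0,0,0],[0,0,0],[0,0,0],[0,0,0],[0,0,0],[0,0,0]],"dr":[[0,0,-0.06],[0,0,-0.13],[0,0,-0.2],[0,0,-0.27],[0,0,-0.34],[0,0,-0.41],[0,0,-0.48],[0,0,-0.54],[0,0,-0.54]],"jaw":[1,1,1,1,1,1,1,1,1]}'
python3 - <<'E'
from h import *
go(.467,.1765,.1098)
print(robot.get_state()['wrist_torque'].__repr__())
c=cam('scene');d=cam('wrist')
cv2.imwrite('pics/p7.png',np.hstack([cv2.resize(c['pixels'][125:205,185:265],(400,400),interpolation=cv2.INTER_CUBIC),cv2.resize(d['pixels'],(400,300))[:, :].copy() if 0 else cv2.resize(d['pixels'][:,64:448],(400,400))]))
E
```

```text
t: 9.8
position: [0.4679, 0.1771, 0.1096]
orientation: [2.364, 2.066, 0.004]
force: [-3.2, -0.8, 13.3]
opening: 0.0503
t 9.8 pos [0.4679 0.1771 0.1096] yaw 82.3 tilt 0.19 F [-3.2 -0.8 13.3] open 0.0503 q [ 0.13  0.39  1.73 -0.    1.01  0.26]
travel frac [-0.006 -0.007 -0.002] dr z None
array([-0.14925264,  0.61787259,  0.10165273])
```

View pics/p7.png

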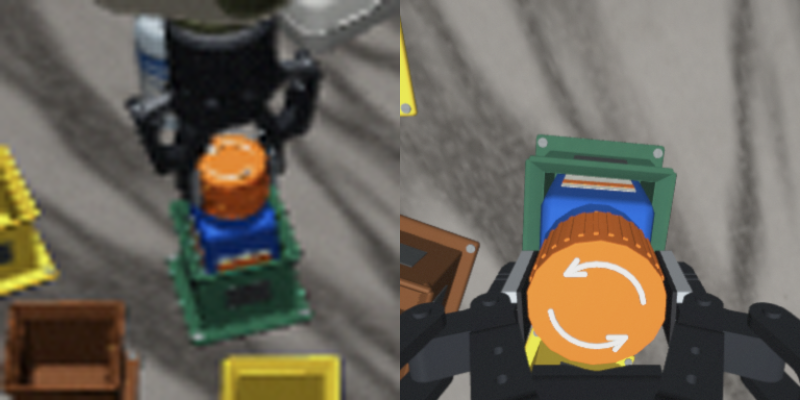

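The cap (right crop, (597,295)) turned 71° with the gripper without slipping, arrows unchanged in the wrist view, and the bottle stayed square in the green holder. Now I lift, gently at first.

```bash
python3 -m pendant '{"travel":[[0,0,-0.03],[0,0,-0.06],[0,0,-0.09],[0,0,-0.12],[0,0,-0.12]],"dr":[[0,0,0],[0,0,0],[0,0,0],[0,0,0],[0,0,0]],"jaw":[1,1,1,1,1]}'
python3 - <<'E'
from h import *
go(.467,.177,.216)
E
```

```text
t: 10.32
position: [0.4674, 0.177, 0.1227]
orientation: [2.37, 2.061, 0.002]
force: [1.4, -0.7, -0.7]
opening: 0.0505
t 10.32 pos [0.4674 0.177  0.1227] yaw 82.0 tilt 0.08 F [ 1.4 -0.7 -0.7] open 0.0505 q [ 0.13  0.37  1.72 -0.    1.05  0.27]
travel frac [-0.    -0.002 -0.778] dr z None
```

Free: TCP is 7 mm above the locked height and the force reads only -0.7 N (the bottle's weight would be -4). I'll lift the rest.

```bash
python3 -m pendant '{"travel":[[0,0,-0.08],[0,0,-0.2],[0,0,-0.35],[0,0,-0.52],[0,0,-0.68],[0,0,-0.778],[0,0,-0.778],[0,0,-0.778]],"dr":[[0,0,0],[0,0,0],[0,0,0],[0,0,0],[0,0,0],[0,0,0],[0,0,0],[0,0,0]],"jaw":[1,1,1,1,1,1,1,1]}'
python3 - <<'E'
from h import *
go(.467,.177,.216)
c=cam('scene');d=cam('wrist')
cv2.imwrite('pics/p8.png',np.hstack([cv2.resize(c['pixels'][115:205,180:270],(400,400),interpolation=cv2.INTER_CUBIC),cv2.resize(d['pixels'][:,64:448],(400,400))]))
E
```

```text
t: 10.98
position: [0.467, 0.177, 0.2155]
orientation: [2.371, 2.061, 0.001]
force: [0.5, -0.3, 0.2]
opening: 0.0504
t 10.98 pos [0.467  0.177  0.2155] yaw 82.0 tilt 0.03 F [ 0.5 -0.3  0.2] open 0.0504 q [ 0.13  0.27  1.6  -0.    1.27  0.27]
travel frac [ 0.     0.    -0.005] dr z None
```

View pics/p8.png

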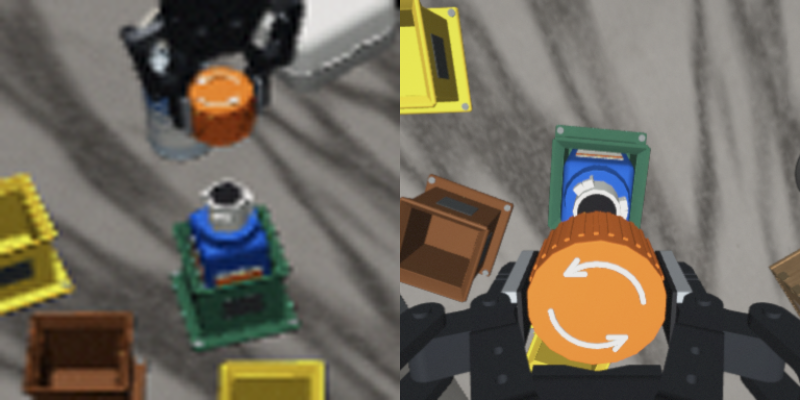

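The picture shows the cap level in the gripper at (222,105), the open white neck at (230,200), and the bottle upright in the green holder. Handing in.

```bash
python3 -c "
from workcell import robot
print(robot.hand_in())"
```

```text
the job is handed in; nothing more can be done
None
```

The job is done and handed in at about 11 s on the robot's clock. I carried the blue bottle by its locked cap into the green holder and set it on the pocket floor. There I pushed the cap down about 6.5 mm (13–14 N), turned it 71° anticlockwise and lifted it straight off.

**Last checks:**
- **Cap:** it is held level (tilt 0.03°) with its underside about 8 cm above the mouth. The load dropped from about -4 N to about 0 N, so it came off free of the bottle.
- **Bottle:** the last picture shows it standing upright and open in the green holder.
- **Other objects:** I never touched the bell, pump bottle, dip cup or order pad, but did not measure them again at the end.

**Disagreements:** the cameras differed by 3–4 mm on the holder's position. I used a value between them, and the bottle went in with side forces near 1 N. During the push there was a 3–4 N side force, which was gone after the lift.

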